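# Lift the mended persimmon off the banding wheel with tongs

### The job

The gold seam on the little celadon persimmon is still tacky, so lift it with the bamboo tongs and never with the gripper itself: take the tongs off their rest, close their jaws on the persimmon where it stands on the free-turning banding wheel, and raise it, roughly upright, until it is at least 8 cm clear of the wheel. Finish while still holding it up there, steady, in the tongs - do not put anything down or let go. Do not knock the persimmon over or drop it, and leave the other wares and tools where they are.

Things in the scene. Friction and masses are not known exactly. Their poses are not given: they have to be found in the camera images.
- tongs: Spring tongs of pale bamboo, 225 mm long, 95 g, lying on a rest. Origin: midway between the grip faces (darker bands, 30 mm long, on both arms), at mid-height of the arms; x points to the jaws, y to the left arm, z up. Arms 14 mm tall, 6 mm thick; brass hinge pin at x = -90 mm. Open: 63 mm over the bands, 70 mm between jaws. The frame is fixed to the left arm, on the centreline only when open.
- tongs_arm: Right arm of the tongs, hinged to the left. Origin on the hinge pin, 90 mm behind the bands, at the arms' mid-height; axes as the tongs' when open. Each 1 mm of pinch at the bands closes the jaws 2.05 mm (48 mm over the bands: 40 mm between jaws, arms parallel; open, each arm flares 4.6 degrees). A spring opens them: 4 N at the bands when open, 6 N at 40 mm, so a few mm of pinch carries them open.
- jaw_left (a point): Centre of the inner face of the left jaw, a black rubber pad 40 mm long and 18 mm tall. It lies 95 mm ahead of the grip bands and 10 mm below the arms' mid-height (the pads reach 19 mm below it).
- jaw_right (a point): Centre of the rubber face of the right jaw, same size.
- rest: Dark wooden tongs rest, fixed: base plate 130 x 60 x 8 mm and two cross bars 100 mm wide (y), 12 mm thick, tops 45 mm above the table, at x = -50 and +50 mm, on which the tongs' arms lie; 88 mm is free between the bars for the fingers. Origin: centre of its underside, about under the grip bands; x runs along the tongs to the jaws.
- turntable: Banding wheel: fixed black iron foot 120 mm across, carrying a grey metal disc 180 mm across that spins freely at the slightest touch. Origin: centre of the underside of the foot, on the disc's axis. The disc's top is 70 mm above the table.
- wheel_top (a point): Centre of the upper face of the disc, 70 mm above the table.
- persimmon: Small celadon persimmon figurine with a gold seam down one side, standing off-centre on the disc. 40 mm across, with upright sides from 7 to 27 mm above its underside, 32 mm across at the foot, 43 mm tall with its brown stalk, about 60 g. Origin: centre of its underside; z up.
- persimmon_mid (a point): Point on the persimmon's axis, 17 mm above its underside.
- teacup: Celadon teacup, 76 mm across, 55 mm tall; bystander. Origin: centre of its underside.
- burnisher: Agate burnisher, 148 mm long, 22 mm thick, lying; dark turned handle with brass ferrule and reddish stone tip; bystander. Origin: under it, near its middle, x to the tip.
- lacquer_jar: Squat lidded red lacquer jar, 94 mm across, 72 mm tall; bystander. Origin: centre of its underside.
- gold_dish: Small white dish, 72 mm across, 22 mm tall; bystander. Origin: centre of its underside.
- lacquer_bottle: Small amber jar with black cap, 44 mm across, 85 mm tall; bystander. Origin: centre of its underside.
- vise: Cast-iron vise, fixed, base 100 x 90 mm, gripping a bamboo flower holder that stands up to 196 mm above the table; bystander. Origin: centre of its underside.
There are look-alikes about, which are no part of the job. Leave any orange look-alike of the turntable alone.

How it is judged:
By the outcome, as a careful person would: the job done as asked, in the order asked, and still so for the second after the job is handed in, while the arm keeps its last pose, push and grip.
It also fails if it takes over 43 s, if anything falls off the work surface, if the arm or the gripper's body presses on something with over 40 N, if the wrist force passes 120 N, or if a joint passes its speed limit or range.

### The arm

A 7-joint arm with a two-finger parallel gripper is mounted at the origin on the work surface. World frame = base frame: x ahead of the robot, y to its left, z up, the work surface at z = 0. Lengths are in mm, angles in rad, forces in N, time in s.
With the tool pointing down it reaches from about 400 to 875 mm from the base axis. Payload 4.4 kg.
Tool frame: the origin (TCP) lies between the finger pads; the fingertips stand 22 mm ahead of it and the grasp point (between the pads) lies 3 mm ahead of it; z points along the fingers, y is the line along which they close (so a half turn about z gives the same grasp; the last joint's range is limited). The gripper opens to 85 mm and grips with 20 to 120 N. Pads are 22 mm wide; open, the fingers measure 114 mm over their backs; the gripper's body (76 mm by 85 mm) begins 54 mm behind the grasp point. The pads swing forward as they close: fully open they stand 13 mm farther back than shut.
Start: joints at [-1.299, 0.628, 0.038, 1.517, -0.027, 0.996, -0.02], TCP at [215.395, 613.288, 253.313] pointing down, gripper open.
Joint ranges: [-3.06, 3.06], [-0.37, 2.12], [-1.25, 1.32], [0.18, 2.47], [-1.1, 4.24], [0.23, 1.98], [-2.94, 2.94]. Speed limits (rad/s): [2.57, 2.57, 3.14, 3.14, 3.14, 3.14, 3.14].

### API

Orientations are given as [roll, pitch, yaw] about the fixed x, y, z axes, in that order (R = Rz(yaw) Ry(pitch) Rx(roll)).
In Python, from cell import ctrl gives the robot as it stands.
- The arm moves only by the tool step_arm, never from a script. Its argument "plan" is a list of rows, each an object of numbers: "dx", "dy", "dz": the shift along the tool's x, y, z scaled (see below); "ax", "ay", "az": the turn, a rotation vector about the tool's x, y, z scaled (see below); "gripper": the opening, from 0 (shut) to 1 (fully open). A call has 1 to 20 rows; each row shifts and turns the commanded pose from where the row before left it, along the tool's axes as they then stand; what a row does not reach is not made up. The controller multiplies each number of a shift by 0.3 m and each number of a turn by 90 degrees. A row lasts 1/8 s, in which the tool goes at most 62.5 mm and 10.7 degrees, less where a joint would pass 70% of its speed; a pose out of reach is approached as far as the arm can. A call with a number of a shift or a turn outside -1 to 1 is refused whole. A call with a gripper value outside its range is refused whole. The fingers move at their own pace and stop on an object; the grip force is fixed at half the most. Time passes only in rows, so rows that do not move let the fingers close. It gives the time, the measured TCP pose, the force, the opening and the grip force at its end, in the units of the state.
- ctrl.read_state(): the state, without advancing time (a new reading comes with each control period).
- ctrl.get_image(name): name is "scene" or "top" or "wrist"; returns a dict with "color" (420x560x3 uint8, red, green, blue), "range_z" (420x560 float32, mm along the optical axis (not along the pixel's ray), 0 where there is no reading), "fx", "fy", "cx", "cy" (pixels), "k1" (the pictures are not rectified: a ray, as slopes to the right and down, at radius r is drawn at 1 + k1 r^2 times it, then the intrinsics apply), "T" (4x4, takes a point from camera to world coordinates); the wrist camera has in their place "T_tool_cam" (4x4, takes a point from camera to tool coordinates, whose origin is the TCP and whose axes are the flange's). Camera axes: x right, y down, z forward; pixel columns grow to the right and rows downward; lengths in mm; the calibration is good to about 2 mm. A picture is of the moment at which its call begins: read the wrist's pose just before it.
- ctrl.finish_job(): hands the job in; it is judged then, once.
The state is a dict: "clock": time; "qpos": joint angles; "qd": joint speeds; "tau": joint torques, N m; "eef_pos": TCP position; "tool_rot": TCP orientation; "force": force on the tool from outside, world axes, zero at the start; "torque": the same for the moment, N m; "width": finger opening in mm; "gripper_force": force on a finger pad.
Only numpy, scipy, OpenCV 4.12 (cv2) and the standard library are available. Lean on these libraries where they do the work, as an engineer would, in place of code of your own. Each camera call takes 0.05 s, during which the arm holds its last target. There are 200 camera calls.

## Working session

There is one attempt and no reset: what is moved stays moved. The work goes in short steps, Python scripts to look and compute and a tool call to move; the robot and the scene stay as the last step left them, time stands still between calls to the robot, and variables do not carry over. Pictures are saved under pics/ and viewed, at most 10 in all, crops included, and the job is handed in when it is done.

Besides the shell and the picture viewer there is one more tool, called after ">>>" as name([rows], argument=value, ...), one row to a line, values as JSON. step_arm: Moves the arm, as the interface text tells. Shifts and turns lie within -1 to 1; 1 stands for 0.3 m of shift or 90 degrees of turn. Its arguments: {"type":"object","properties":{"plan":{"type":"array"}},"required":["plan"]}

```bash
ls; mkdir -p pics
cat > h.py <<'E'
import numpy as np, cv2
from cell import ctrl
from scipy.spatial.transform import Rotation as R
def grab(n):
    s=ctrl.read_state(); im=ctrl.get_image(n)
    if n=="wrist":
        T=np.eye(4);T[:3,:3]=R.from_euler('xyz',s['tool_rot']).as_matrix();T[:3,3]=s['eef_pos'];im['T']=T@im['T_tool_cam']
    return im
def cloud(im):
    "world xyz for every pixel from range (nan if none)"
    h,w=im['range_z'].shape; K=np.array([[im['fx'],0,im['cx']],[0,im['fy'],im['cy']],[0,0,1.]])
    uv=np.stack(np.meshgrid(np.arange(w),np.arange(h)),-1).reshape(-1,1,2).astype(float)
    s=rays(im,uv); z=im['range_z'].reshape(-1,1).astype(float); z[z==0]=np.nan
    P=np.c_[s*z,z]; return (P@im['T'][:3,:3].T+im['T'][:3,3]).reshape(h,w,3)
def rays(im,uv):
    uv=np.asarray(uv,float).reshape(-1,2); d=(uv-[im['cx'],im['cy']])/[im['fx'],im['fy']]; s=d.copy()
    for _ in range(20): s=d/(1+im['k1']*(s**2).sum(1,keepdims=True))
    return s
def plane(im,uv,z):
    s=rays(im,uv); D=np.c_[s,np.ones(len(s))]@im['T'][:3,:3].T; o=im['T'][:3,3]
    return o+D*((z-o[2])/D[:,2:])
def proj(im,P):
    p=(np.atleast_2d(P)-im['T'][:3,3])@im['T'][:3,:3]; s=p[:,:2]/p[:,2:]; s=s*(1+im['k1']*(s**2).sum(1,keepdims=True))
    return s*[im['fx'],im['fy']]+[im['cx'],im['cy']]
def save(n,c): cv2.imwrite('pics/'+n,c[:,:,::-1])
E
python3 - <<'E'
from h import *
a=grab('scene');b=grab('top')
save('a.png',a['color']);save('b.png',b['color'])
print(ctrl.read_state()); print(b['T'],a['T'])
E
```

```text
pics
{'clock': 0.1, 'qpos': array([-1.29877754,  0.62925347,  0.03841861,  1.51827974, -0.02699457,
        0.99629315, -0.01996994]), 'qd': array([ 0.00025217, -0.0013239 ,  0.0010462 , -0.00259523, -0.00043948,
       -0.0016369 ,  0.000821  ]), 'tau': array([ 2.42364717e-03, -5.64532006e+01,  1.23004194e+00, -1.93973923e+01,
        1.12329482e-02,  5.45224335e-03, -1.02216944e-06]), 'eef_pos': array([215.21308099, 612.77923354, 252.47688804]), 'tool_rot': array([-3.13987603e+00,  6.68740607e-06,  2.80382778e+00]), 'force': array([ 0.52199624, -0.56771035,  0.04456356]), 'torque': array([-0.02800173, -0.01805927,  0.03364551]), 'gripper_force': 0.0, 'width': 85.51130621689249}
[[ 6.77183082e-03 -9.95866154e-01  9.05800543e-02  5.01132559e+02]
 [-9.99679508e-01 -4.53235624e-03  2.49065906e-02 -7.46988410e+00]
 [-2.43930895e-02 -9.07196874e-02 -9.95577679e-01  1.11662905e+03]
 [ 0.00000000e+00  0.00000000e+00  0.00000000e+00  1.00000000e+00]] [[ 4.16007071e-02  6.59999800e-01 -7.50113088e-01  1.55945414e+03]
 [ 9.99077161e-01 -1.94485036e-02  3.82959694e-02 -5.66552699e+01]
 [ 1.06867551e-02 -7.51013994e-01 -6.60199799e-01  9.29234344e+02]
 [ 0.00000000e+00  0.00000000e+00  0.00000000e+00  1.00000000e+00]]
```

View pics/a.png

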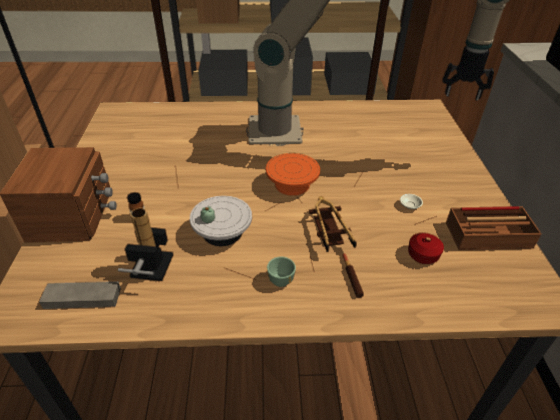

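View pics/b.png

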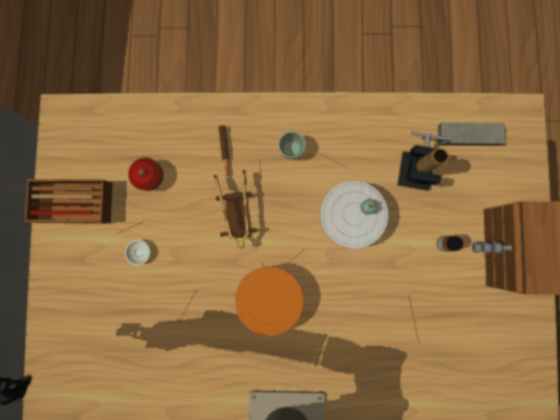

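The scene view shows the tongs at (331,222), the grey wheel at (221,217) with the persimmon at (207,214), and the orange wheel decoy at (293,172). The top view shows the tongs at (237,210) with jaws up (+x), and the persimmon at (370,206) on the grey disc at (354,214).
Look-alikes in the top view:
- **Wheel:** orange (269,300) or grey (354,214). I choose grey.
- **Persimmon:** green fruit (370,206), teacup (292,146) or red jar (145,174). I choose the fruit on the grey disc.
- **Tongs:** on the rest (237,210), burnisher (225,150) or the tool tray (68,200). I choose the pair on the rest.

Run:
```python
from h import *
b=grab('top'); c=b['color']; P=cloud(b)
print('plane chk', plane(b,[[354,214],[370,206],[237,215]],70))
x=np.hstack([cv2.resize(c[160:255,190:285],(380*1,380),interpolation=cv2.INTER_CUBIC),cv2.resize(c[160:255,310:405],(380,380),interpolation=cv2.INTER_CUBIC)])
save('c.png',x)
# heights
for nm,(r0,r1,c0,c1) in dict(tongs=(160,255,200,275),fruit=(190,222,355,385)).items():
    print(nm); Z=P[r0:r1,c0:c1,2]; print(np.round(np.nanpercentile(Z,[1,10,50,90,99]),0))
Q=P[185:230,340:395].reshape(-1,3); C=c[185:230,340:395].reshape(-1,3).astype(int)
m=Q[:,2]>85; print('fruit pts',m.sum(),np.nanmean(Q[m],0),np.nanmin(Q[m],0),np.nanmax(Q[m],0))
Q=P[130:300,300:410].reshape(-1,3); m=(Q[:,2]>60)&(Q[:,2]<80); print('disc',np.nanmin(Q[m],0),np.nanmax(Q[m],0))
```

```text
plane chk [[ 586.24000544 -176.26230239   70.        ]
 [ 607.7245588  -218.86947002   70.        ]
 [ 582.08351423  134.36924374   70.        ]]
tongs
[-5. -2.  1. 42. 60.]
fruit
[ -1.  68.  71. 104. 111.]
fruit pts 196 [ 604.51073907 -208.57653045  103.34109164] [ 586.64152671 -229.13960564   85.60033998] [ 622.86260795 -191.50405598  114.89348176]
disc [ 363.09078312 -327.61259133   60.18614875] [755.44931383 -33.82697005  79.78762229]
```

View pics/c.png

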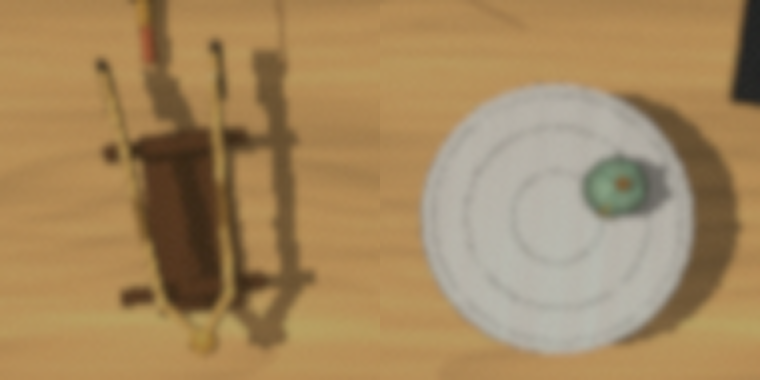

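The crops confirm the pale bamboo tongs, with the hinge at bottom (203,340) and black jaws at (101,64) and (215,45). They also show the green fruit with its stalk and gold seam on the grey disc, at (616,186). Next I move over the tongs.

```bash
cat >> h.py <<'E'
def delta(goal,yaw=None):
    "scaled tool-frame shift and az turn from present pose to goal (tool down)"
    s=ctrl.read_state(); M=R.from_euler('xyz',s['tool_rot'])
    d=M.inv().apply(np.array(goal)-s['eef_pos'])
    out=np.round(d/300,3)
    rv=None
    if yaw is not None: rv=np.round(np.degrees((M.inv()*R.from_euler('xyz',[np.pi,0,yaw])).as_rotvec())/90,3)
    return out,rv
E
python3 - <<'E'
from h import *
b=grab('top')
w=plane(b,[[240.75,245],[215.2,176],[243.8,171.2]],50);print(w)
m=(w[1]+w[2])/2; d=m-w[0]; yaw=np.arctan2(d[1],d[0]); o=w[0]+d/np.linalg.norm(d)*100; print('yaw',yaw,np.linalg.norm(d),o)
print(delta([o[0]-60*0,o[1],250],yaw+np.pi), delta([o[0],o[1],250],yaw))
print(ctrl.get_image('wrist')['T_tool_cam'])
E
```

```text
[[502.54013467 125.60299126  50.        ]
 [690.74401937 199.04304722  50.        ]
 [704.19439106 120.42409315  50.        ]]
yaw 0.17333522049457592 197.89451473339363 [601.04163726 142.84984571  50.        ]
(array([-1.732, -1.052,  0.01 ]), array([-0.001, -0.   , -0.325])) (array([-1.732, -1.052,  0.01 ]), array([-0.000e+00,  1.000e-03,  1.675e+00]))
[[ 6.78557788e-04 -9.59419134e-01 -2.81983094e-01  7.06223831e+01]
 [ 9.99999639e-01  7.95261578e-04 -2.99420899e-04  6.28456044e-01]
 [ 5.11520460e-04 -2.81982789e-01  9.59419327e-01 -1.21804016e+02]
 [ 0.00000000e+00  0.00000000e+00  0.00000000e+00  1.00000000e+00]]
```

>>> step_arm([
  {"dx": -0.144,"dy": -0.088,"gripper": 1},
  {"dx": -0.144,"dy": -0.088,"gripper": 1},
  {"dx": -0.144,"dy": -0.088,"gripper": 1},
  {"dx": -0.144,"dy": -0.088,"gripper": 1},
  {"dx": -0.144,"dy": -0.088,"gripper": 1},
  {"dx": -0.144,"dy": -0.088,"gripper": 1},
  {"dx": -0.144,"dy": -0.088,"gripper": 1},
  {"dx": -0.144,"dy": -0.088,"gripper": 1},
  {"dx": -0.144,"dy": -0.088,"gripper": 1},
  {"dx": -0.144,"dy": -0.088,"gripper": 1},
  {"dx": -0.144,"dy": -0.088,"gripper": 1},
  {"dx": -0.144,"dy": -0.088,"gripper": 1},
  {"az": -0.11,"gripper": 1},
  {"az": -0.11,"gripper": 1},
  {"az": -0.105,"gripper": 1},
  {"gripper": 1},
])

```text
invalid input
```

Run:
```python
from h import *
b=grab('wrist'); save('d.png',b['color']); np.savez('d.npz',**b)
s=ctrl.read_state(); print(s['eef_pos'],s['tool_rot'],s['clock'])
```

```text
[215.32241015 613.12722143 253.00605826] [-3.14100643e+00 -3.93728258e-05  2.80377094e+00] 0.3
```

View pics/d.png

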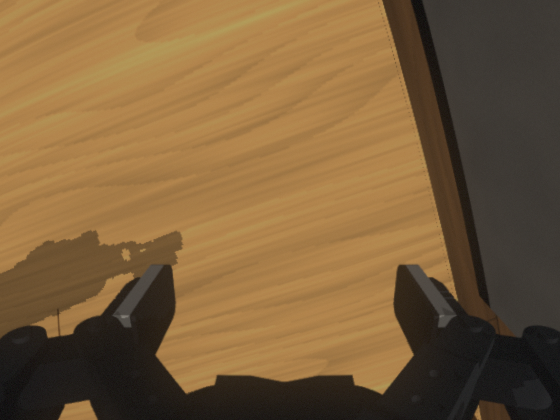

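The move was refused, so this picture only shows empty table under the gripper. I'll try again with all the keys in each row.

>>> step_arm([
  {"dx": -0.144,"dy": -0.088,"dz": 0,"ax": 0,"ay": 0,"az": 0,"gripper": 1},
])

```text
clock: 0.42
eef_pos: [243.7, 576.8, 252.8]
tool_rot: [3.14, -0.003, 2.811]
force: [1.2, -0.9, -0.1]
width: 85.4
gripper_force: 0.0
```

>>> step_arm([
  {"dx": -0.144,"dy": -0.088,"dz": 0,"ax": 0,"ay": 0,"az": 0,"gripper": 1},
  {"dx": -0.144,"dy": -0.088,"dz": 0,"ax": 0,"ay": 0,"az": 0,"gripper": 1},
  {"dx": -0.144,"dy": -0.088,"dz": 0,"ax": 0,"ay": 0,"az": 0,"gripper": 1},
  {"dx": -0.144,"dy": -0.088,"dz": 0,"ax": 0,"ay": 0,"az": 0,"gripper": 1},
  {"dx": -0.144,"dy": -0.088,"dz": 0,"ax": 0,"ay": 0,"az": 0,"gripper": 1},
  {"dx": -0.144,"dy": -0.088,"dz": 0,"ax": 0,"ay": 0,"az": 0,"gripper": 1},
  {"dx": -0.144,"dy": -0.088,"dz": 0,"ax": 0,"ay": 0,"az": 0,"gripper": 1},
  {"dx": -0.144,"dy": -0.088,"dz": 0,"ax": 0,"ay": 0,"az": 0,"gripper": 1},
  {"dx": -0.144,"dy": -0.088,"dz": 0,"ax": 0,"ay": 0,"az": 0,"gripper": 1},
  {"dx": -0.144,"dy": -0.088,"dz": 0,"ax": 0,"ay": 0,"az": 0,"gripper": 1},
  {"dx": -0.144,"dy": -0.088,"dz": 0,"ax": 0,"ay": 0,"az": 0,"gripper": 1},
  {"dx": 0,"dy": 0,"dz": 0,"ax": 0,"ay": 0,"az": -0.11,"gripper": 1},
  {"dx": 0,"dy": 0,"dz": 0,"ax": 0,"ay": 0,"az": -0.11,"gripper": 1},
  {"dx": 0,"dy": 0,"dz": 0,"ax": 0,"ay": 0,"az": -0.105,"gripper": 1},
  {"dx": 0,"dy": 0,"dz": 0,"ax": 0,"ay": 0,"az": 0,"gripper": 1},
  {"dx": 0,"dy": 0,"dz": 0,"ax": 0,"ay": 0,"az": 0,"gripper": 1},
])

```text
clock: 2.42
eef_pos: [599.5, 142.5, 253.3]
tool_rot: [-3.142, -0.0, -2.972]
force: [-0.6, 0.5, -0.7]
width: 85.3
gripper_force: 0.0
```

Run:
```python
from h import *
b=grab('wrist'); save('e.png',b['color']); np.savez('e.npz',**b)
s=ctrl.read_state(); print(s['eef_pos'],s['tool_rot'],s['clock'],s['qpos'])
```

```text
[599.4853099  142.54031187 253.29399319] [-3.14146824e+00 -3.39663357e-05 -2.97115714e+00] 2.475 [-0.2254139   0.57888776 -0.08647306  1.61512495  0.05826138  0.95014617
  1.40946934]
```

View pics/e.png

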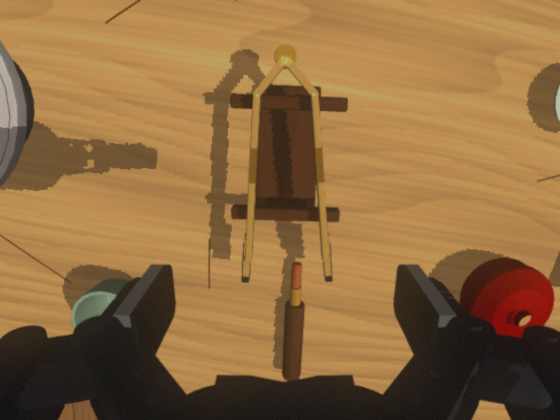

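The wrist view shows the tongs on the rest. The hinge pin is at (285,55), the bands at about (254,165) and (319,165), the jaw tips at (246,280) and (328,280), and the bars at rows 103 and 213.

Run:
```python
from h import *
b=dict(np.load('e.npz'))
c=cv2.cvtColor(b['color'],cv2.COLOR_RGB2GRAY)
x=cv2.resize(b['color'][40:295,220:365],None,fx=2.3,fy=2.3,interpolation=cv2.INTER_CUBIC); save('f.png',x)
print('bars',plane(b,[[290,103],[286,213]],45).round(1))
print('tips,band,pin',plane(b,[[246,280],[328,280],[254,165],[319,165],[284.5,56]],59).round(1))
P=cloud(b)
for p in [(254,165),(319,165),(246,270),(327,270),(285,55),(284,103),(284,213)]: print(p,P[p[1]-1:p[1]+2,p[0]-1:p[0]+2,:].reshape(-1,3).mean(0).round(1))
```

```text
bars [[538.4 136.9  45. ]
 [635.6 150.3  45. ]]
tips,band,pin [[702.1 124.   59. ]
 [689.1 199.2  59. ]
 [593.7 115.5  59. ]
 [584.3 169.7  59. ]
 [502.7 126.   59. ]]
(254, 165) [593.4 115.5  60.2]
(319, 165) [584.1 169.6  60.1]
(246, 270) [692.1 122.6  58.5]
(327, 270) [679.6 196.4  58.2]
(285, 55) [502.  126.3  60.5]
(284, 103) [539.2 131.9  47. ]
(284, 213) [635.5 148.4  46.2]
```

View pics/f.png

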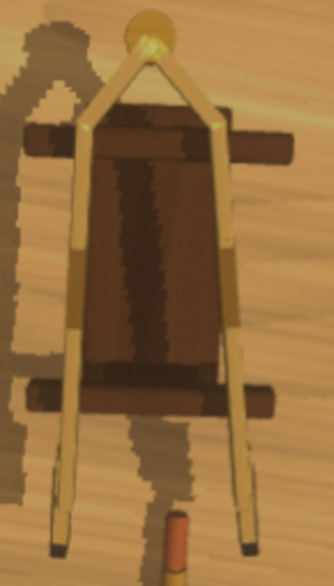

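The crop shows the bands centred at crop (77,289) and (230,287), so the tongs' origin is at about (589,142.6) with yaw 0.18.

Run:
```python
from h import *
print(delta([589,142.6,53],0.18+np.pi))
```

```text
(array([0.034, 0.006, 0.668]), array([-0.   , -0.   , -0.006]))
```

>>> step_arm([
  {"dx": 0.034,"dy": 0.006,"dz": 0.1,"ax": 0,"ay": 0,"az": -0.006,"gripper": 1},
  {"dx": 0,"dy": 0,"dz": 0.14,"ax": 0,"ay": 0,"az": 0,"gripper": 1},
  {"dx": 0,"dy": 0,"dz": 0.14,"ax": 0,"ay": 0,"az": 0,"gripper": 1},
  {"dx": 0,"dy": 0,"dz": 0,"ax": 0,"ay": 0,"az": 0,"gripper": 1},
  {"dx": 0,"dy": 0,"dz": 0.08,"ax": 0,"ay": 0,"az": 0,"gripper": 1},
  {"dx": 0,"dy": 0,"dz": 0.08,"ax": 0,"ay": 0,"az": 0,"gripper": 1},
  {"dx": 0,"dy": 0,"dz": 0.08,"ax": 0,"ay": 0,"az": 0,"gripper": 1},
  {"dx": 0,"dy": 0,"dz": 0.048,"ax": 0,"ay": 0,"az": 0,"gripper": 1},
  {"dx": 0,"dy": 0,"dz": 0,"ax": 0,"ay": 0,"az": 0,"gripper": 1},
  {"dx": 0,"dy": 0,"dz": 0,"ax": 0,"ay": 0,"az": 0,"gripper": 1},
])

```text
clock: 3.72
eef_pos: [590.1, 142.9, 54.1]
tool_rot: [3.141, 0.002, -2.96]
force: [0.5, -0.3, -0.6]
width: 85.4
gripper_force: 0.0
```

>>> step_arm([
  {"dx": 0,"dy": 0,"dz": 0,"ax": 0,"ay": 0,"az": 0,"gripper": 0.8},
  {"dx": 0,"dy": 0,"dz": 0,"ax": 0,"ay": 0,"az": 0,"gripper": 0.76},
  {"dx": 0,"dy": 0,"dz": 0,"ax": 0,"ay": 0,"az": 0,"gripper": 0.72},
  {"dx": 0,"dy": 0,"dz": 0,"ax": 0,"ay": 0,"az": 0,"gripper": 0.68},
  {"dx": 0,"dy": 0,"dz": 0,"ax": 0,"ay": 0,"az": 0,"gripper": 0.68},
  {"dx": 0,"dy": 0,"dz": 0,"ax": 0,"ay": 0,"az": 0,"gripper": 0.68},
  {"dx": 0,"dy": 0,"dz": 0,"ax": 0,"ay": 0,"az": 0,"gripper": 0.68},
])

```text
clock: 4.6
eef_pos: [590.0, 142.8, 54.1]
tool_rot: [3.141, 0.002, -2.96]
force: [-0.3, -0.0, 6.5]
width: 58.2
gripper_force: 6.1
```

>>> step_arm([
  {"dx": 0,"dy": 0,"dz": -0.02,"ax": 0,"ay": 0,"az": 0,"gripper": 0.68},
  {"dx": 0,"dy": 0,"dz": -0.04,"ax": 0,"ay": 0,"az": 0,"gripper": 0.68},
  {"dx": 0,"dy": 0,"dz": -0.06,"ax": 0,"ay": 0,"az": 0,"gripper": 0.68},
  {"dx": 0,"dy": 0,"dz": -0.1,"ax": 0,"ay": 0,"az": 0,"gripper": 0.68},
  {"dx": 0,"dy": 0,"dz": -0.1,"ax": 0,"ay": 0,"az": 0,"gripper": 0.68},
  {"dx": 0,"dy": 0,"dz": -0.1,"ax": 0,"ay": 0,"az": 0,"gripper": 0.68},
  {"dx": 0,"dy": 0,"dz": -0.06,"ax": 0,"ay": 0,"az": 0,"gripper": 0.68},
  {"dx": 0,"dy": 0,"dz": 0,"ax": 0,"ay": 0,"az": 0,"gripper": 0.68},
  {"dx": 0,"dy": 0,"dz": 0,"ax": 0,"ay": 0,"az": 0,"gripper": 0.68},
])

```text
clock: 5.72
eef_pos: [588.6, 142.4, 196.6]
tool_rot: [-3.141, -0.001, -2.959]
force: [0.1, -0.3, -1.2]
width: 58.2
gripper_force: 4.1
```

Run:
```python
from h import *
b=grab('wrist'); save('g.png',np.vstack([b['color']])); np.savez('g.npz',**b)
a=grab('scene'); save('g2.png',cv2.resize(a['color'][120:300,180:400],None,fx=2.5,fy=2.5))
P=cloud(b)
s=ctrl.read_state(); print(s['eef_pos'],s['tool_rot'],s['width'],s['gripper_force'],s['force'])
```

```text
[588.41382642 142.35456133 195.95099409] [-3.14142499e+00 -2.05933698e-03 -2.95949358e+00] 58.38931685579881 4.06547216756735 [-0.76807393  0.17869414 -1.78568209]
```

View pics/g.png

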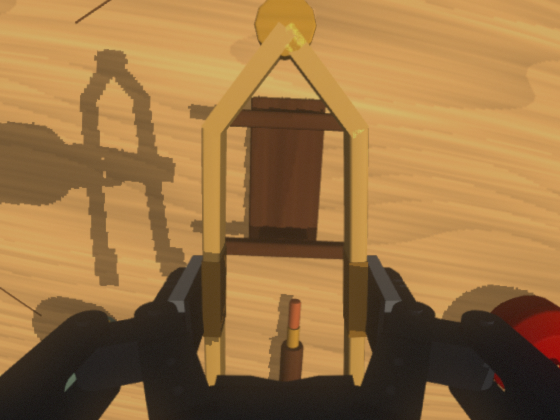

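The tongs are held and hang clear of the rest, with the bands between the pads at (213,300) and (356,300). The jaws are hidden behind the gripper. I'll check their tilt from depth, measure the persimmon, and find the jaws in the fixed views.

Run:
```python
from h import *
b=dict(np.load('g.npz')); P=cloud(b); T=np.array(b['T']); s=ctrl.read_state()
M=R.from_euler('xyz',s['tool_rot']).as_matrix()
def tool(p): return (p-s['eef_pos'])@M
for u,v in [(214,150),(214,190),(214,230),(357,150),(357,190),(357,230),(285,22)]:
    print(u,v,tool(np.nanmedian(P[v-2:v+3,u-2:u+3].reshape(-1,3),0)).round(1))
# band inner edges at top plane
# persimmon: green/gold/stalk pixels above disc in top & scene
for n,(r0,r1,c0,c1) in dict(top=(190,225,350,392),scene=(195,232,190,225)).items():
    im=grab(n); hsv=cv2.cvtColor(im['color'],cv2.COLOR_RGB2HSV)[r0:r1,c0:c1]
    m=cv2.inRange(hsv,(35,45,40),(100,255,255)); k,l,st,ce=cv2.connectedComponentsWithStats(m)
    i=1+st[1:,4].argmax(); y,x=np.nonzero(cv2.morphologyEx((l==i).astype(np.uint8),cv2.MORPH_CLOSE,np.ones((5,5))))
    (cx,cy),r=cv2.minEnclosingCircle(np.c_[x,y].astype(np.float32))
    c=np.array([cx+c0,cy+r0]); print(n,c,r,st[i],(x.min()+c0,x.max()+c0,y.min()+r0,y.max()+r0),plane(im,[c],90).round(1),plane(im,[[x.min()+c0,c[1]],[x.max()+c0,c[1]]],88).round(1))
```

```text
214 150 [ 53.  -21.6  -6.5]
214 190 [ 40.1 -22.2  -6.4]
214 230 [ 26.7 -22.9  -6.6]
357 150 [52.9 22.5 -6.8]
357 190 [40.2 23.2 -6.9]
357 230 [26.7 23.8 -6.8]
285 22 [89.8  0.2 -6.6]
top [368.45238113 206.30952454] 6.584024906158447 [ 12  11  14  12 103] (np.int64(362), np.int64(375), np.int64(201), np.int64(212)) [[ 604.9 -210.8   90. ]] [[ 605.  -194.4   88. ]
 [ 605.1 -228.2   88. ]]
scene [207.06302452 214.51680756] 7.762460708618164 [ 11  12  14  16 155] (np.int64(201), np.int64(214), np.int64(207), np.int64(222)) [[ 607.2 -211.9   90. ]] [[ 604.4 -229.4   88. ]
 [ 605.5 -192.7   88. ]]
```

View pics/g2.png

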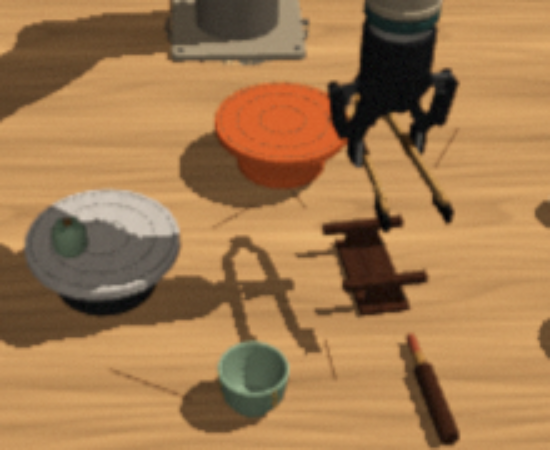

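The tongs sit level in the gripper (arm tops at tool z -6.6, hinge at tool x +90), and the scene view shows the rest and burnisher undisturbed. The persimmon is at about (605,-211). Next I go above it so the wrist camera sees it between the arms.

Run:
```python
from h import *
print(delta([633,-221,196],-0.33+np.pi))
```

```text
(array([ 0.074, -1.218,  0.   ]), array([-0.   , -0.001,  0.326]))
```

>>> step_arm([
  {"dx": 0.004,"dy": -0.05,"dz": 0,"ax": 0,"ay": 0,"az": 0,"gripper": 0.68},
  {"dx": 0.006,"dy": -0.1,"dz": 0,"ax": 0,"ay": 0,"az": 0,"gripper": 0.68},
  {"dx": 0.008,"dy": -0.13,"dz": 0,"ax": 0,"ay": 0,"az": 0,"gripper": 0.68},
  {"dx": 0.008,"dy": -0.13,"dz": 0,"ax": 0,"ay": 0,"az": 0,"gripper": 0.68},
  {"dx": 0.008,"dy": -0.13,"dz": 0,"ax": 0,"ay": 0,"az": 0,"gripper": 0.68},
  {"dx": 0.008,"dy": -0.13,"dz": 0,"ax": 0,"ay": 0,"az": 0,"gripper": 0.68},
  {"dx": 0.008,"dy": -0.13,"dz": 0,"ax": 0,"ay": 0,"az": 0,"gripper": 0.68},
  {"dx": 0.008,"dy": -0.13,"dz": 0,"ax": 0,"ay": 0,"az": 0,"gripper": 0.68},
  {"dx": 0.008,"dy": -0.13,"dz": 0,"ax": 0,"ay": 0,"az": 0,"gripper": 0.68},
  {"dx": 0.006,"dy": -0.1,"dz": 0,"ax": 0,"ay": 0,"az": 0,"gripper": 0.68},
  {"dx": 0.002,"dy": -0.058,"dz": 0,"ax": 0,"ay": 0,"az": 0,"gripper": 0.68},
  {"dx": 0,"dy": 0,"dz": 0,"ax": 0,"ay": 0,"az": 0.05,"gripper": 0.68},
  {"dx": 0,"dy": 0,"dz": 0,"ax": 0,"ay": 0,"az": 0.075,"gripper": 0.68},
  {"dx": 0,"dy": 0,"dz": 0,"ax": 0,"ay": 0,"az": 0.08,"gripper": 0.68},
  {"dx": 0,"dy": 0,"dz": 0,"ax": 0,"ay": 0,"az": 0.075,"gripper": 0.68},
  {"dx": 0,"dy": 0,"dz": 0,"ax": 0,"ay": 0,"az": 0.046,"gripper": 0.68},
  {"dx": 0,"dy": 0,"dz": 0,"ax": 0,"ay": 0,"az": 0,"gripper": 0.68},
  {"dx": 0,"dy": 0,"dz": 0,"ax": 0,"ay": 0,"az": 0,"gripper": 0.68},
])

```text
clock: 8.18
eef_pos: [633.4, -220.5, 196.8]
tool_rot: [3.141, -0.0, 2.813]
force: [0.3, -0.4, -1.1]
width: 57.9
gripper_force: 4.1
```

Run:
```python
from h import *
b=grab('wrist'); save('i.png',b['color']); np.savez('i.npz',**b)
s=ctrl.read_state(); print(s['eef_pos'],s['tool_rot'],s['width'],s['clock'])
print(proj(b,[[605,-211,113],[605,-211,87],[605,-211,70]]))
```

```text
[ 633.42944683 -220.63131828  196.79860472] [ 3.14136210e+00 -2.58383504e-04  2.81281809e+00] 57.99500779059737 8.225
[[282.86322306 167.72530725]
 [283.01643176 159.5451845 ]
 [283.10005791 155.08429433]]
```

View pics/i.png

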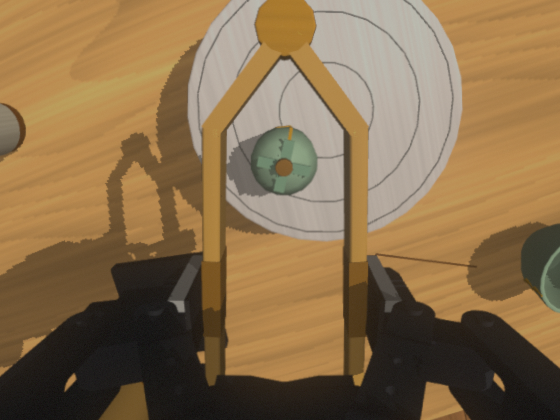

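The persimmon's body is centred at about (284,161) with its stalk at (285,168), close to my prediction of (283,160) and midway between the tongs' arms.

Run:
```python
from h import *
b=dict(np.load('i.npz'))
p=plane(b,[[284,161]],90)[0]; q=plane(b,[[285,168]],112)[0]; print(p,q)
p=(p+q)/2; psi=-0.33; f=np.array([np.cos(psi),np.sin(psi),0]);l=np.array([-f[1],f[0],0])
# tongs centre at tool y +0.45 = left +0.45
g=p-95*f-0.4*l; g[2]=99
print(p,g, delta([g[0],g[1],196],psi+np.pi), delta(g,psi+np.pi))
```

```text
[ 605.54795213 -210.54239105   90.        ] [ 605.71337284 -209.99598456  112.        ]
[ 605.63066248 -210.26918781  101.        ] [ 515.62702264 -179.86351705   99.        ] (array([0.416, 0.002, 0.003]), array([ 0.   , -0.   ,  0.001])) (array([0.415, 0.002, 0.326]), array([ 0.   , -0.   ,  0.001]))
```

>>> step_arm([
  {"dx": 0.04,"dy": 0.002,"dz": 0,"ax": 0,"ay": 0,"az": 0,"gripper": 0.68},
  {"dx": 0.07,"dy": 0,"dz": 0,"ax": 0,"ay": 0,"az": 0,"gripper": 0.68},
  {"dx": 0.09,"dy": 0,"dz": 0,"ax": 0,"ay": 0,"az": 0,"gripper": 0.68},
  {"dx": 0.09,"dy": 0,"dz": 0,"ax": 0,"ay": 0,"az": 0,"gripper": 0.68},
  {"dx": 0.08,"dy": 0,"dz": 0,"ax": 0,"ay": 0,"az": 0,"gripper": 0.68},
  {"dx": 0.046,"dy": 0,"dz": 0,"ax": 0,"ay": 0,"az": 0,"gripper": 0.68},
  {"dx": 0,"dy": 0,"dz": 0.06,"ax": 0,"ay": 0,"az": 0,"gripper": 0.68},
  {"dx": 0,"dy": 0,"dz": 0.08,"ax": 0,"ay": 0,"az": 0,"gripper": 0.68},
  {"dx": 0,"dy": 0,"dz": 0.06,"ax": 0,"ay": 0,"az": 0,"gripper": 0.68},
  {"dx": 0,"dy": 0,"dz": 0,"ax": 0,"ay": 0,"az": 0,"gripper": 0.68},
  {"dx": 0,"dy": 0,"dz": 0,"ax": 0,"ay": 0,"az": 0,"gripper": 0.68},
])

```text
clock: 9.6
eef_pos: [516.1, -180.0, 137.5]
tool_rot: [3.142, 0.001, 2.812]
force: [0.1, 0.3, -0.8]
width: 58.4
gripper_force: 4.1
```

Run:
```python
from h import *
a=grab('scene'); t=grab('top'); 
save('j.png',np.hstack([cv2.resize(a['color'][170:250,170:260],None,fx=4.4,fy=4.4,interpolation=cv2.INTER_CUBIC),cv2.resize(t['color'][170:250,325:415],None,fx=4.4,fy=4.4,interpolation=cv2.INTER_CUBIC)]))
s=ctrl.read_state(); print(s['eef_pos'],s['tool_rot'],s['width'],s['clock'],delta([515.6,-179.9,99],-.33+np.pi))
```

```text
[ 516.26567952 -179.99125591  137.78725723] [3.14148276e+00 1.80611285e-03 2.81155550e+00] 58.335130672354644 9.7 (array([ 0.002, -0.   ,  0.129]), array([ 0.   ,  0.001, -0.   ]))
```

View pics/j.png

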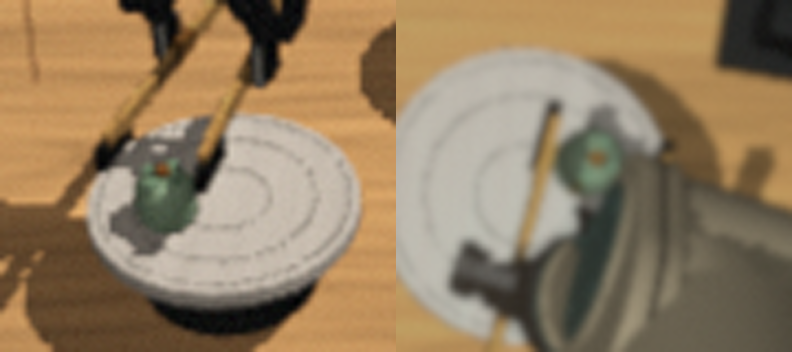

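The jaws straddle the fruit above it. In the top crop the tips are at (553,105) and (668,148), and the stalk is at (597,157). I'll check how well it is centred laterally, since the tips sit higher and parallax matters.

Run:
```python
from h import *
t=grab('top'); a=grab('scene'); psi=-.33; f=np.array([np.cos(psi),np.sin(psi)]);l=np.array([-f[1],f[0]])
o=ctrl.read_state()['eef_pos'][:2]
def pr(n,w): print(n,np.round([(w[:2]-o)@f,(w[:2]-o)@l],1))
px=lambda x,y,c0,r0,off:[[c0+(x-off)/4.4,r0+y/4.4]]
pr('L',plane(t,px(553,105,325,170,396),137)[0]);pr('R',plane(t,px(668,148,325,170,396),137)[0]);pr('stalk',plane(t,px(597,157,325,170,396),112)[0])
pr('body',plane(t,px(588,160,325,170,396),92)[0])
pr('L s',plane(a,px(112,155,170,170,0),127)[0]);pr('R s',plane(a,px(207,172,170,170,0),127)[0]);pr('stalk s',plane(a,px(161,171,170,170,0),112)[0]);pr('body s',plane(a,px(165,203,170,170,0),90)[0])
```

```text
L [109.7  34.8]
R [107.8 -34.2]
stalk [93.9 -1.9]
body [93.7 -0.6]
L s [107.8 -26.7]
R s [105.3  36.4]
stalk s [97.3  0.4]
body s [102.5   3.2]
```

The jaws are centred to within about 2 mm, so I descend.

>>> step_arm([
  {"dx": 0.002,"dy": 0,"dz": 0.03,"ax": 0,"ay": 0,"az": 0,"gripper": 0.68},
  {"dx": 0,"dy": 0,"dz": 0.03,"ax": 0,"ay": 0,"az": 0,"gripper": 0.68},
  {"dx": 0,"dy": 0,"dz": 0.03,"ax": 0,"ay": 0,"az": 0,"gripper": 0.68},
  {"dx": 0,"dy": 0,"dz": 0.025,"ax": 0,"ay": 0,"az": 0,"gripper": 0.68},
  {"dx": 0,"dy": 0,"dz": 0.01,"ax": 0,"ay": 0,"az": 0,"gripper": 0.68},
  {"dx": 0,"dy": 0,"dz": 0,"ax": 0,"ay": 0,"az": 0,"gripper": 0.68},
  {"dx": 0,"dy": 0,"dz": 0,"ax": 0,"ay": 0,"az": 0,"gripper": 0.68},
])

```text
clock: 10.68
eef_pos: [515.2, -179.6, 99.6]
tool_rot: [3.142, 0.0, 2.812]
force: [0.5, -0.2, -0.6]
width: 58.2
gripper_force: 4.1
```

Run:
```python
from h import *
a=grab('scene'); t=grab('top'); 
save('k.png',np.hstack([cv2.resize(a['color'][170:250,170:260],None,fx=4.4,fy=4.4,interpolation=cv2.INTER_CUBIC),cv2.resize(t['color'][170:250,325:415],None,fx=4.4,fy=4.4,interpolation=cv2.INTER_CUBIC)]))
s=ctrl.read_state(); print(s['eef_pos'],s['tool_rot'],s['width'],s['force'],s['clock'])
```

```text
[ 515.25051328 -179.62992633   99.6849674 ] [3.14152960e+00 5.73040850e-04 2.81156086e+00] 58.11170261356127 [-0.17199197  0.09435379 -1.73634965] 10.775
```

View pics/k.png

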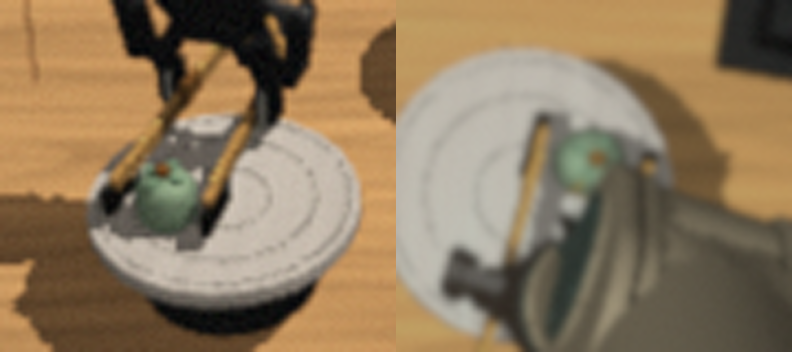

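The persimmon stands centred between the jaws: in the top crop the tips are at (541,120) and (649,158) with the fruit at (588,160). I close slowly.

>>> step_arm([
  {"dx": 0,"dy": 0,"dz": 0,"ax": 0,"ay": 0,"az": 0,"gripper": 0.65},
  {"dx": 0,"dy": 0,"dz": 0,"ax": 0,"ay": 0,"az": 0,"gripper": 0.62},
  {"dx": 0,"dy": 0,"dz": 0,"ax": 0,"ay": 0,"az": 0,"gripper": 0.6},
  {"dx": 0,"dy": 0,"dz": 0,"ax": 0,"ay": 0,"az": 0,"gripper": 0.59},
  {"dx": 0,"dy": 0,"dz": 0,"ax": 0,"ay": 0,"az": 0,"gripper": 0.58},
  {"dx": 0,"dy": 0,"dz": 0,"ax": 0,"ay": 0,"az": 0,"gripper": 0.57},
  {"dx": 0,"dy": 0,"dz": 0,"ax": 0,"ay": 0,"az": 0,"gripper": 0.56},
  {"dx": 0,"dy": 0,"dz": 0,"ax": 0,"ay": 0,"az": 0,"gripper": 0.55},
  {"dx": 0,"dy": 0,"dz": 0,"ax": 0,"ay": 0,"az": 0,"gripper": 0.54},
  {"dx": 0,"dy": 0,"dz": 0,"ax": 0,"ay": 0,"az": 0,"gripper": 0.54},
  {"dx": 0,"dy": 0,"dz": 0,"ax": 0,"ay": 0,"az": 0,"gripper": 0.54},
])

```text
clock: 12.15
eef_pos: [515.1, -179.6, 99.5]
tool_rot: [3.142, 0.0, 2.812]
force: [-0.2, 0.2, 0.1]
width: 47.1
gripper_force: 43.7
```

The gripper force reads 43.7 N at 47 mm, so the jaws are on the fruit. I lift slowly.

>>> step_arm([
  {"dx": 0,"dy": 0,"dz": 0,"ax": 0,"ay": 0,"az": 0,"gripper": 0.53},
  {"dx": 0,"dy": 0,"dz": -0.01,"ax": 0,"ay": 0,"az": 0,"gripper": 0.53},
  {"dx": 0,"dy": 0,"dz": -0.02,"ax": 0,"ay": 0,"az": 0,"gripper": 0.53},
  {"dx": 0,"dy": 0,"dz": -0.03,"ax": 0,"ay": 0,"az": 0,"gripper": 0.53},
  {"dx": 0,"dy": 0,"dz": -0.04,"ax": 0,"ay": 0,"az": 0,"gripper": 0.53},
  {"dx": 0,"dy": 0,"dz": -0.05,"ax": 0,"ay": 0,"az": 0,"gripper": 0.53},
  {"dx": 0,"dy": 0,"dz": -0.05,"ax": 0,"ay": 0,"az": 0,"gripper": 0.53},
  {"dx": 0,"dy": 0,"dz": -0.05,"ax": 0,"ay": 0,"az": 0,"gripper": 0.53},
  {"dx": 0,"dy": 0,"dz": -0.05,"ax": 0,"ay": 0,"az": 0,"gripper": 0.53},
  {"dx": 0,"dy": 0,"dz": -0.05,"ax": 0,"ay": 0,"az": 0,"gripper": 0.53},
  {"dx": 0,"dy": 0,"dz": -0.04,"ax": 0,"ay": 0,"az": 0,"gripper": 0.53},
  {"dx": 0,"dy": 0,"dz": -0.03,"ax": 0,"ay": 0,"az": 0,"gripper": 0.53},
  {"dx": 0,"dy": 0,"dz": -0.01,"ax": 0,"ay": 0,"az": 0,"gripper": 0.53},
  {"dx": 0,"dy": 0,"dz": 0,"ax": 0,"ay": 0,"az": 0,"gripper": 0.53},
  {"dx": 0,"dy": 0,"dz": 0,"ax": 0,"ay": 0,"az": 0,"gripper": 0.53},
  {"dx": 0,"dy": 0,"dz": 0,"ax": 0,"ay": 0,"az": 0,"gripper": 0.53},
  {"dx": 0,"dy": 0,"dz": 0,"ax": 0,"ay": 0,"az": 0,"gripper": 0.53},
])

```text
clock: 14.28
eef_pos: [514.9, -179.6, 228.1]
tool_rot: [-3.142, -0.001, 2.812]
force: [0.6, 0.2, -1.8]
width: 46.7
gripper_force: 61.7
```

Run:
```python
from h import *
a=grab('scene')
save('l.png',cv2.resize(a['color'][110:260,150:350],None,fx=4,fy=4,interpolation=cv2.INTER_CUBIC)[:600])
s=ctrl.read_state(); print(s['eef_pos'],s['tool_rot'],s['width'],s['gripper_force'],s['force'],s['clock'])
P=cloud(a);h=cv2.cvtColor(a['color'],cv2.COLOR_RGB2HSV);m=(cv2.inRange(h,(35,45,40),(100,255,255))>0)&(P[...,2]>120)&(abs(P[...,0]-605)<60)&(abs(P[...,1]+210)<60)
print(m.sum(),np.percentile(P[m],[2,50,98],axis=0).round(0))
```

```text
[ 514.95483597 -179.57408274  228.21315006] [-3.14157428e+00 -3.95872233e-04  2.81156290e+00] 46.7797245545098 61.67872667312622 [-0.95874649 -0.72548633 -2.57660715] 14.325
183 [[ 546. -228.  203.]
 [ 616. -208.  226.]
 [ 623. -158.  471.]]
```

View pics/l.png

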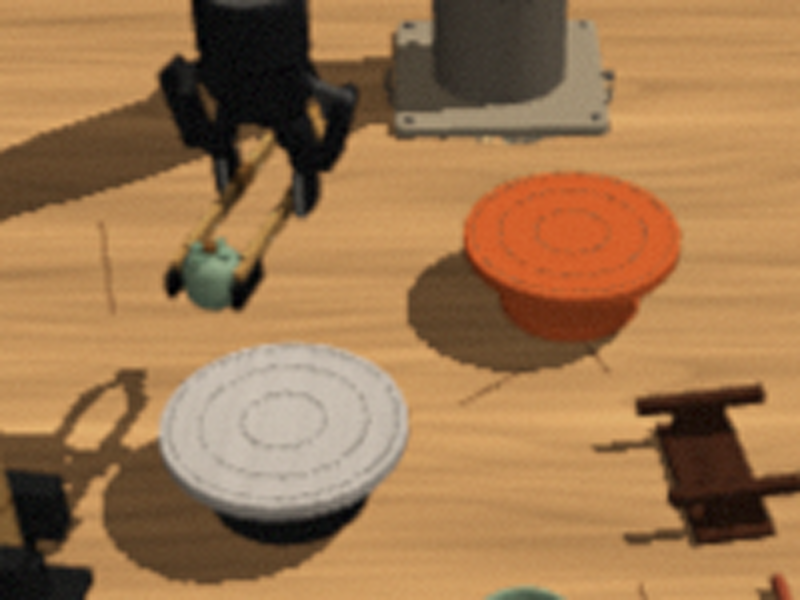

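The persimmon is upright in the jaws at (212,275), its underside about 128 mm above the wheel, with the grip steady. I hand the job in.

```bash
python3 -c "
from h import *
print(ctrl.finish_job())"
```

```text
the job is handed in; nothing more can be done
None
```

The job is handed in: the persimmon is held upright and steady in the tongs, about 128 mm above the wheel, at 14.3 s on the robot's clock; note that I viewed 12 pictures, two over the limit of 10.

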